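Load the sample tray into the autosampler dock

TASK

Two identical sample trays lie on the bench. Pick up the one that carries the four sample jars, set its end on the dock's loading ledge and slide it under the two side lips until it is fully home against the back stop, then let go. Keep the jars upright in their pockets, and leave the empty tray and the other things on the bench where they are.

Things in the scene. Friction and masses are not known exactly. Their poses are not given: they have to be found in the camera images.
- tray_grip (a point): Centre of the LOADED tray's grip bar: grey block 10 mm thick (tray x), 60 mm wide (tray y), 34 mm high, on two thin posts over the tray's middle; centre 73 mm, top 90 mm above the tray's underside. Grasp from above, fingers closing along tray x; nothing else on the tray is higher than 50 mm. Axes: x along the tray's 160 mm length, y across, z up.
- tray_center (a point): Centre of the loaded tray's base plate, 4 mm above its underside, straight below the grip bar; same axes. Bare aluminium plate 160 x 104 x 8 mm (0.35 kg) with 14 mm high pocket walls at both ends; 10 mm of bare plate is left along each long edge. The same after a half turn: either end may go in first.
- tray_empty_grip (a point): Grip bar centre of the EMPTY tray, the same in shape; it must stay where it is.
- jar0_center (a point): Centre of a sample jar, amber glass with a black cap, 30 mm diameter, 42 mm high, about 50 g; stands loose in a 36 mm square pocket of the loaded tray, 14 mm deep, at tray x -53, y -20 mm. z is its axis.
- jar1_center (a point): As jar0, at tray x -53, y +20 mm.
- jar2_center (a point): As jar0, at tray x +53, y -20 mm.
- jar3_center (a point): As jar0, at tray x +53, y +20 mm.
- dock_home (a point): Point on the dock's floor under the middle of the tray's underside when the tray is fully home. x is the sliding-in direction (from the open mouth to the back stop), y across, z up. The dock is fixed; its floor is 12 mm above the bench, level from 168 mm before this point to the stop. It is open above between the lips, so the grip bar can be held all the way in.
- dock_mouth (a point): Centre of the mouth, on the floor, 75 mm before dock_home; same axes. Here begin two side rails 110 mm apart (3 mm play each side) whose lips reach 8 mm inwards over the tray's edges: undersides 13 mm, tops 19 mm above the floor. Before it is the loading ledge, 93 mm long, same floor height, with 16 mm high guide walls flaring to about 145 mm apart.
- dock_stop (a point): Middle of the back stop's face, 80 mm beyond dock_home and 17 mm above the dock's floor; same axes. A rigid steel plate, its top 34 mm above the floor. Behind it, from 7 mm on, is a dark housing 115 mm deep, 180 mm wide, its top 105 mm above the bench.
- bottle_mid (a point): Amber bottle, 64 mm diameter, 150 mm high; middle point 75 mm up. Bystander.
- beaker_mid (a point): Glass beaker, 70 mm diameter, 90 mm high; point 45 mm up. Bystander.
- pot_mid (a point): White pot, 60 mm diameter, 60 mm high; point 30 mm up. Bystander.
- dish_mid (a point): White dish, 90 mm diameter, 16 mm high; point 8 mm up. Bystander.
- spatula_mid (a point): Spatula, 180 mm long, lying on the bench; middle. Bystander.

How it is judged (in metres and radians):
On the way:
1. the loaded tray lies flat on the dock's floor, in line with it, part of the way in through the mouth (x of tray_center in the frame of dock_home between -0.15 and -0.02 m and y of tray_center in the frame of dock_home between -0.012 and 0.012 m and z of tray_center in the frame of dock_home between 0 and 0.014 m), for 0.05 s.
At the end, for the whole second after the job is handed in: The loaded tray lies flat in the dock under both lips, within 6 mm of fully home (either end first), released; all four jars stand upright (within 0.15 rad) in their pockets; the empty tray and bystanders are within 30 mm of where they began (x of tray_center in the frame of dock_home between -0.006 and 0.006 m and y of tray_center in the frame of dock_home between -0.006 and 0.006 m and z of tray_center in the frame of dock_home between 0 and 0.008 m and angle between the x axis of tray_center and the x axis of dock_home, either way round below 0.08 rad and angle between tray_center's own z axis and vertical below 0.05 rad and angle between each of jar0_center, jar1_center, jar2_center, jar3_center's own z axis and vertical below 0.15 rad and horizontal distance between each of jar0_center, jar1_center, jar2_center, jar3_center and tray_center below 0.068 m and z of each of jar0_center, jar1_center, jar2_center, jar3_center in the frame of tray_center below 0.032 m and distance of tray_empty_grip from where it was at the start of the episode below 0.03 m); the robot touches nothing.
It fails at once if a sample jar is tipped over (more than 0.6 rad) (angle between any of jar0_center, jar1_center, jar2_center, jar3_center's own z axis and vertical above 0.6 rad).
It fails at once if the empty tray or a bystander is moved more than 30 mm (distance of any of tray_empty_grip, bottle_mid, beaker_mid, pot_mid, dish_mid, spatula_mid from where it was at the start of the episode above 0.03 m).
It also fails if it takes over 45 s, if anything falls off the work surface, if the arm or the gripper's body presses on something with over 40 N, if the wrist force passes 120 N, or if a joint passes its speed limit or range.

ROBOT

A 6-joint arm with a two-finger parallel gripper is mounted at the origin on the work surface. World frame = base frame: x ahead of the robot, y to its left, z up, the work surface at z = 0. Lengths are in mm, angles in rad, forces in N, time in s.
With the tool pointing down it reaches from about 400 to 925 mm from the base axis. Payload 12.5 kg.
Tool frame: the origin (TCP) lies on the centre line of the jaws, within the pads' length; the fingertips stand 25 mm ahead of it and the grasp point (between the pads) lies 6 mm ahead of it (env.tip_extent is the distance from the TCP to the fingertips, in mm); x points along the fingers, z is the direction in which the jaws open and shut, and the axes are right-handed (so a half turn about x gives the same grasp; the last joint's range is limited). The gripper opens to 95 mm and grips with 3 to 60 N. Pads are 20 mm wide; open, the fingers measure 119 mm over their backs; the gripper's body (75 mm by 180 mm) begins 59 mm behind the grasp point.
Start: joints at [-1.231, 0.491, 1.559, -0, 1.092, -0.106], TCP at [269.511, -563.922, 239.661] pointing down, gripper open.
Joint ranges: [-3.1, 3.1], [-0.84, 2.19], [0.05, 2.79], [-1.13, 4.28], [0.06, 2.93], [-2.69, 2.69]. Speed limits (rad/s): [2.22, 2.22, 2.79, 3.14, 3.14, 3.14].

INTERFACE

Orientations are given as [roll, pitch, yaw] about the fixed x, y, z axes, in that order (R = Rz(yaw) Ry(pitch) Rx(roll)).
In Python, from cell import env gives the robot as it stands.
- The arm moves only by the tool step_arm, never from a script. Its argument "rows" is a list of rows, each a list of 6 numbers: the shift along the tool's x, y, z in mm, then the turn, a rotation vector about the tool's x, y, z in rad. In form: [[x, y, z, wx, wy, wz], ...]. A call has 1 to 8 rows; each row shifts and turns the pose as measured when the row begins, along the tool's axes as they then stand; what a row does not reach is not made up. A row lasts 1/8 s, in which the tool goes at most 62.5 mm and 10.7 degrees, less where a joint would pass 70% of its speed; a pose out of reach is approached as far as the arm can. A call is refused whole if a number of a shift passes 62.5 or a number of a turn 0.188, either way. A call with a gripper value outside its range is refused whole. "grip" is the finger opening in mm, from 0 to 95.1, set as the call begins (left out, the last holds). The fingers move at their own pace and stop on an object; the grip force is fixed at half the most. Time passes only in rows, so rows that do not move let the fingers close. It gives the time, the measured TCP pose, the force and the opening at its end, in the units of the state.
- env.state(): the state, without advancing time (a new reading comes with each control period).
- env.read_camera(name): name is "scene" or "top" or "wrist"; returns the picture (384x512x3 uint8, red, green, blue); there is no depth.
- env.get_calibration(name): a dict with "fx", "fy", "cx", "cy" (pixels), "D" ([k1, k2, p1, p2, k3] as OpenCV has them; the pictures are not rectified), "pose" (4x4, takes a point from camera to world coordinates); the wrist camera has in their place "hand_eye" (4x4, takes a point from camera to tool coordinates, whose origin is the TCP and whose axes are the tool frame's). Camera axes: x right, y down, z forward; pixel columns grow to the right and rows downward; lengths in mm; the calibration is good to about 2 mm. A picture is of the moment at which its call begins: read the wrist's pose just before it. get_calibration takes no time and is no camera call.
- env.job_done(): hands the job in, once; it reports no verdict.
The state is a dict: "t": time; "joints": joint angles; "qvel": joint speeds; "tau": joint torques, N m; "eef_pos": TCP position; "tcp_rot": TCP orientation; "ft_force": force on the tool from outside, world axes, zero at the start; "moment": the same for the moment, N m; "opening": opening from 0.0 (shut) to 1.0 (fully open).
Only numpy, scipy, OpenCV 4.12 (cv2) and the standard library are available. Lean on these libraries where they do the work, as an engineer would, in place of code of your own. Each camera call takes 0.05 s, during which the arm holds its last target.

## Working session

There is one attempt and no reset: what is moved stays moved. The work goes in short steps, Python scripts to look and compute and a tool call to move; the robot and the scene stay as the last step left them, time stands still between calls to the robot, and variables do not carry over. Pictures are saved under pics/ and viewed, and the job is handed in when it is done.

Besides the shell and the picture viewer there is one more tool, called after "Emit:" in YAML: its name, and indented under it one key for each argument. step_arm: Moves the arm, as the interface text tells. Its arguments: {"type":"object","properties":{"rows":{"type":"array","items":{"type":"array","items":{"type":"number"}}},"grip":{"type":"number"}},"required":["rows"]}

```bash
ls; mkdir -p pics
python3 - <<'E'
from cell import env
import cv2
print(env.state())
for n in ("scene","top"):
    im=env.read_camera(n); cv2.imwrite(f"pics/{n}0.png",cv2.cvtColor(im,cv2.COLOR_RGB2BGR)); print(n,env.get_calibration(n))
print(env.get_calibration("wrist"))
E
```

```text
pics
{'t': 0.0, 'joints': array([-1.23062390e+00,  4.91533543e-01,  1.55948532e+00,  4.18984825e-05,
        1.09167406e+00, -1.05598839e-01]), 'qvel': array([-0.00261106, -0.00063697, -0.00075392,  0.00068966,  0.00037653,
       -0.00028785]), 'tau': array([-4.52114373e-04, -6.12638998e+01, -2.58175921e+01,  6.92362594e-02,
        4.82550357e-02, -1.06609316e-04]), 'eef_pos': array([ 269.42451435, -563.69472277,  239.06553904]), 'tcp_rot': array([3.00223378, 1.56969542, 1.87718939]), 'ft_force': array([ 0.12090604,  0.16570966, -0.48052633]), 'moment': array([0.0384281 , 0.01624953, 0.00427138]), 'opening': 0.9985923232952456}
scene {'fx': 460.6598272111581, 'fy': 460.6598272111581, 'cx': 252.14175015809755, 'cy': 190.90530423012245, 'D': array([-0.07507159,  0.        ,  0.        ,  0.        ,  0.        ]), 'pose': array([[ 4.38359228e-01,  6.37145627e-01, -6.33945295e-01,
         1.50993345e+03],
       [ 8.98678475e-01, -3.22295754e-01,  2.97493606e-01,
        -4.24054799e+02],
       [-1.47711267e-02, -7.00122058e-01, -7.13870379e-01,
         1.12250928e+03],
       [ 0.
[... 468 characters left out ...]
 [ 1.47083640e-02, -1.62224739e-01, -9.86644211e-01,
         1.10360077e+03],
       [ 0.00000000e+00,  0.00000000e+00,  0.00000000e+00,
         1.00000000e+00]])}
{'fx': 302.6913480259214, 'fy': 302.6913480259214, 'cx': 259.7830913836315, 'cy': 190.39781579033433, 'D': array([-0.02943159,  0.        ,  0.        ,  0.        ,  0.        ]), 'hand_eye': array([[ 1.14554821e-03, -2.54317384e-01,  9.67120135e-01,
        -1.44998781e+02],
       [ 6.55461350e-04, -9.67120371e-01, -2.54318222e-01,
         7.14440765e+01],
       [ 9.99999129e-01,  9.25243653e-04, -9.41187790e-04,
        -1.84043164e-01],
       [ 0.00000000e+00,  0.00000000e+00,  0.00000000e+00,
         1.00000000e+00]])}
```

View pics/scene0.png

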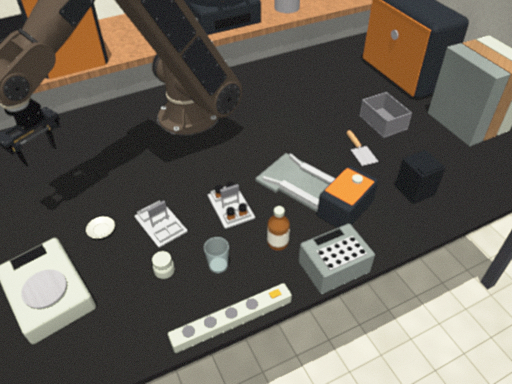

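View pics/top0.png

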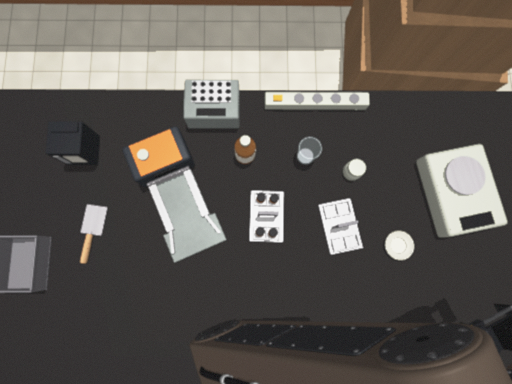

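The top view shows the loaded tray at about (267,216) and the empty one at about (341,227). The dock runs from its ledge at (195,245) to the mouth near (180,200), with the orange-topped housing at (157,155). The scene view agrees, with the loaded tray at (232,205). Next I'll zoom in on the tray and dock.

Run:
```python
import cv2
im=cv2.imread("pics/top0.png")
c=im[160:270,135:295]; cv2.imwrite("pics/topz.png",cv2.resize(c,None,fx=5,fy=5,interpolation=cv2.INTER_CUBIC))
im=cv2.imread("pics/scene0.png")
c=im[140:240,195:355]; cv2.imwrite("pics/scenez.png",cv2.resize(c,None,fx=5,fy=5,interpolation=cv2.INTER_CUBIC))
```

```text
(no output)
```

View pics/topz.png

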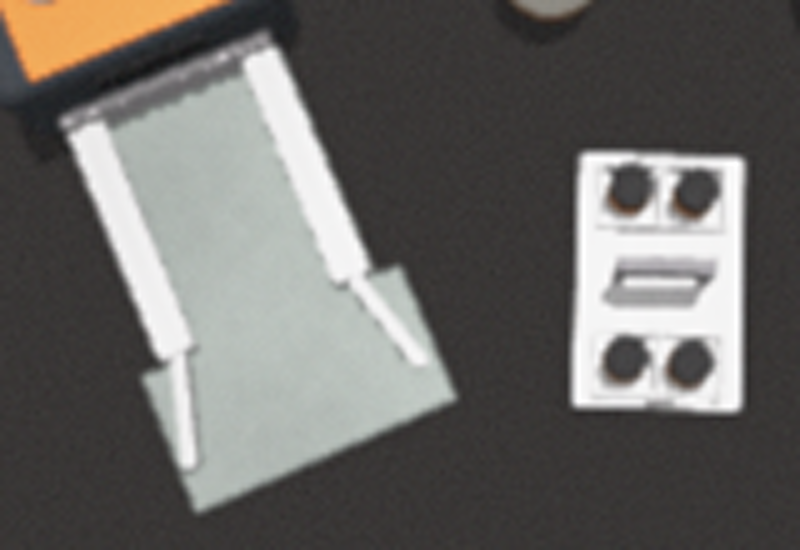

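View pics/scenez.png

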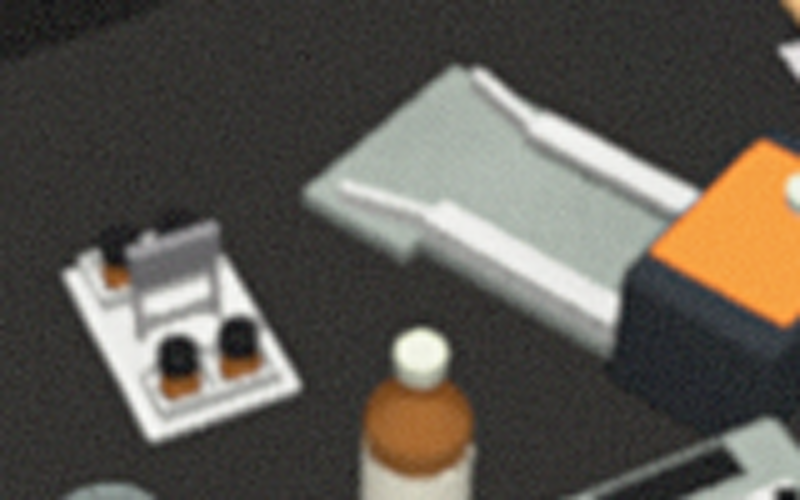

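```bash
cat > h.py <<'E'
import numpy as np, cv2
from cell import env
def ray(cal,T,uv):
    K=np.array([[cal['fx'],0,cal['cx']],[0,cal['fy'],cal['cy']],[0,0,1.]])
    p=cv2.undistortPoints(np.float64(uv).reshape(-1,1,2),K,np.float64(cal['D'])).reshape(-1,2)
    d=np.c_[p,np.ones(len(p))]@T[:3,:3].T
    return T[:3,3],d
def onplane(cal,T,uv,z):
    o,d=ray(cal,T,uv); return (o+d*((z-o[2])/d[:,2])[:,None])
def proj(cal,T,P):
    K=np.array([[cal['fx'],0,cal['cx']],[0,cal['fy'],cal['cy']],[0,0,1.]])
    Ti=np.linalg.inv(T); r,_=cv2.Rodrigues(Ti[:3,:3])
    return cv2.projectPoints(np.float64(P).reshape(-1,1,3),r,Ti[:3,3],K,np.float64(cal['D']))[0].reshape(-1,2)
E
python3 - <<'E'
from h import *
im=cv2.imread("pics/top0.png"); cal=env.get_calibration("top")
big=cv2.resize(im,None,fx=4,fy=4,interpolation=cv2.INTER_CUBIC)
def o(p): return (np.float64(p)+.5)/4-.5
g=big.min(2)
m=(g>140).astype(np.uint8)
for name,(x0,y0,x1,y1),th,z in (("tray",(240,180,290,250),125,8),("empty",(310,190,368,260),125,8),("docklip",(140,160,228,262),205,31)):
    m=np.zeros_like(g); m[4*y0:4*y1,4*x0:4*x1]=(g[4*y0:4*y1,4*x0:4*x1]>th)
    cs,_=cv2.findContours(m,cv2.RETR_EXTERNAL,cv2.CHAIN_APPROX_NONE)
    for c in sorted(cs,key=cv2.contourArea)[-3:]:
        if cv2.contourArea(c)<300: continue
        W=onplane(cal,cal['pose'],o(c.reshape(-1,2)),z)[:,:2]
        r=cv2.minAreaRect(W.astype(np.float32)); print(name,cv2.contourArea(c)/16,np.round(r[0],1),np.round(r[1],1),r[2], np.round(cv2.boxPoints(r),1).tolist())
E
```

```text
tray 1718.5625 [544.1 -52.5] [108.1 163.9] 88.10555267333984 [[460.3999938964844, -103.80000305175781], [624.2000122070312, -109.19999694824219], [627.7999877929688, -1.2000000476837158], [463.8999938964844, 4.300000190734863]]
empty 1725.4375 [ 512.6 -286.7] [163.5 111.7] 11.545534133911133 [[421.29998779296875, -248.39999389648438], [443.6000061035156, -357.79998779296875], [603.7999877929688, -325.1000061035156], [581.5, -215.60000610351562]]
docklip 390.96875 [536.1 263. ] [221.2  29.6] 20.514801025390625 [[427.29998779296875, 238.0], [437.70001220703125, 210.39999389648438], [644.7999877929688, 287.8999938964844], [634.5, 315.6000061035156]]
docklip 422.4375 [583.2 154.2] [224.   32.3] 27.283309936523438 [[476.29998779296875, 117.30000305175781], [491.1000061035156, 88.5], [690.2000122070312, 191.1999969482422], [675.4000244140625, 219.89999389648438]]
```

Run:
```python
from h import *
im=cv2.imread("pics/top0.png"); cal=env.get_calibration("top")
big=cv2.resize(im,None,fx=4,fy=4,interpolation=cv2.INTER_CUBIC)
o=lambda p:(np.float64(p)+.5)/4-.5
g=big.min(2)
m=np.zeros_like(g); m[640:1048,560:912]=g[640:1048,560:912]>208
cs,_=cv2.findContours(m,cv2.RETR_EXTERNAL,cv2.CHAIN_APPROX_NONE)
cs=sorted(cs,key=cv2.contourArea)[-2:]
c0=np.array([559.6,208.6]); yaw=np.radians(23.9)
for it in range(3):
    ex=np.array([np.cos(yaw),np.sin(yaw)]); ey=np.array([-ex[1],ex[0]]); ys=[];off=[]
    for c in cs:
        W=onplane(cal,cal['pose'],o(c.reshape(-1,2)),31)[:,:2]-c0
        L=np.c_[W@ex,W@ey]; 
        print("ext",L.min(0).round(1),L.max(0).round(1), end=' ')
        s=np.sign(L[:,1].mean())
        sel=(L[:,0]>-10)&(L[:,0]<85)
        mid=np.median(L[sel,1])
        b=[]
        mm=(L[sel,1].min()+L[sel,1].max())/2
        for side in (-1,1):
            q=L[sel][(L[sel,1]-mm)*side>0]
            k=np.polyfit(q[:,0],q[:,1],1); q=q[abs(np.polyval(k,q[:,0])-q[:,1])<1.5];k=np.polyfit(q[:,0],q[:,1],1)
            b.append(k); 
        print(np.round(b,4).tolist()); ys.append([k[0] for k in b]); off.append([k[1] for k in b])
    yaw+=np.mean(ys); c0=c0+ey*np.mean(off)
    print(np.degrees(yaw),c0)
ex=np.array([np.cos(yaw),np.sin(yaw)]); ey=np.array([-ex[1],ex[0]])
for c in cs:
    W=onplane(cal,cal['pose'],o(c.reshape(-1,2)),31)[:,:2]-c0; L=np.c_[W@ex,W@ey]
    for a in range(-130,120,8):
        q=L[(L[:,0]>=a)&(L[:,0]<a+8)]
        if len(q): print(a,q[:,1].min().round(1),q[:,1].max().round(1),end=' | ')
    print()
```

```text
ext [-109.1   46.2] [111.2  80. ] [[0.0066, 46.8407], [-0.0046, 67.7529]]
ext [-110.9  -81.5] [111.2 -45.3] [[0.0, -69.0957], [-0.0089, -46.5123]]
23.801406449111862 [559.70274308 208.36814707]
ext [-109.2   46.4] [111.1  80.1] [[0.0083, 47.0949], [-0.0029, 68.0061]]
ext [-110.7  -81.4] [111.3 -45.1] [[0.0019, -68.8386], [-0.0071, -46.258]]
23.80314376937186 [559.70230388 208.36914281]
ext [-109.2   46.4] [111.1  80.1] [[0.0083, 47.0938], [-0.0029, 68.005]]
ext [-110.7  -81.4] [111.3 -45.1] [[0.0018, -68.8397], [-0.0072, -46.2591]]
23.803144128719552 [559.70230519 208.36913982]
-114 72.6 80.0 | -106 70.1 80.1 | -98 67.9 78.4 | -90 66.0 76.6 | -82 63.1 73.9 | -74 60.9 71.8 | -66 58.9 69.4 | -58 56.8 67.0 | -50 53.4 64.8 | -42 47.0 68.7 | -34 46.7 68.8 | -26 46.5 68.6 | -18 46.6 68.8 | -10 46.4 68.4 | -2 46.7 68.7 | 6 46.4 68.3 | 14 46.8 68.6 | 22 46.6 68.1 | 30 47.0 68.2 | 38 47.4 68.2 | 46 47.2 68.2 | 54 47.3 68.0 | 62 47.0 68.1 | 70 47.5 68.6 | 78 47.1 68.0 | 86 47.3 68.5 | 94 46.7 68.0 | 102 47.3 68.2 | 110 53.4 59.2 | 
-114 -81.4 -70.4 | -106 -81.2 -69.3 | -98 -79.1 -66.4 | -90 -76.6 -63.9 | -82 -75.1 -63.1 | -74 -71.9 -59.5 | -66 -70.1 -58.7 | -58 -67.6 -55.5 | -50 -64.9 -52.6 | -42 -68.7 -45.3 | -34 -69.3 -45.1 | -26 -69.0 -45.4 | -18 -69.1 -45.2 | -10 -69.4 -46.1 | -2 -69.0 -45.3 | 6 -69.1 -45.2 | 14 -69.3 -45.8 | 22 -69.0 -45.8 | 30 -69.5 -46.6 | 38 -69.4 -46.2 | 46 -68.7 -45.3 | 54 -69.7 -47.0 | 62 -69.5 -46.1 | 70 -68.6 -45.6 | 78 -69.4 -46.4 | 86 -69.3 -46.9 | 94 -68.6 -46.4 | 102 -68.7 -47.5 | 110 -66.0 -50.0 |
```

```bash
cat >> h.py <<'E'
from scipy.spatial.transform import Rotation as Ro
def pose():
    s=env.state(); return s, np.array(s['eef_pos']), Ro.from_euler('xyz',s['tcp_rot']).as_matrix()
def target(yawz):
    "tool x down, tool z at world yaw"
    x=np.array([0,0,-1.]); z=np.array([np.cos(yawz),np.sin(yawz),0]); return np.c_[x,np.cross(z,x),z]
def delta(pt,Rt):
    s,p,R=pose(); d=R.T@(np.array(pt)-p); w=Ro.from_matrix(R.T@Rt).as_rotvec(); return d.round(1),w.round(4)
E
python3 - <<'E'
from h import *
s,p,R=pose(); print(R.round(3))
for y in (-1.9,178.1): print(delta([544,-52.5,200],target(np.radians(y))))
E
```

```text
[[-0.     0.902  0.431]
 [ 0.001  0.431 -0.902]
 [-1.     0.    -0.001]]
(array([  39.5,  468.1, -342.9]), array([-1.0918e+00, -8.0000e-04, -6.0000e-04]))
(array([  39.5,  468.1, -342.9]), array([ 2.0498e+00, -7.0000e-04,  9.0000e-04]))
```

```bash
cat >> h.py <<'E'
def plan(pt,Rt,n):
    s,p,R=pose(); w=Ro.from_matrix(R.T@Rt).as_rotvec(); d=(np.array(pt)-p)/n
    for i in range(n):
        Ri=R@Ro.from_rotvec(w*i/n).as_matrix()
        print(list(map(float,(np.r_[(Ri.T@d).round(1),(w/n).round(4)]))))
E
python3 - <<'E'
from h import *
plan([544,-52.5,225],target(np.radians(-1.9)),16)
E
```

```text
[0.9, 29.3, -21.4, -0.0682, -0.0, -0.0]
[0.9, 30.7, -19.4, -0.0682, -0.0, -0.0]
[0.9, 31.9, -17.2, -0.0682, -0.0, -0.0]
[0.9, 33.0, -15.0, -0.0682, -0.0, -0.0]
[0.9, 34.0, -12.7, -0.0682, -0.0, -0.0]
[0.9, 34.7, -10.4, -0.0682, -0.0, -0.0]
[0.9, 35.4, -8.0, -0.0682, -0.0, -0.0]
[0.9, 35.8, -5.6, -0.0682, -0.0, -0.0]
[0.9, 36.1, -3.1, -0.0682, -0.0, -0.0]
[0.9, 36.3, -0.7, -0.0682, -0.0, -0.0]
[0.9, 36.2, 1.8, -0.0682, -0.0, -0.0]
[0.9, 36.0, 4.3, -0.0682, -0.0, -0.0]
[0.9, 35.6, 6.7, -0.0682, -0.0, -0.0]
[0.9, 35.1, 9.1, -0.0682, -0.0, -0.0]
[0.9, 34.4, 11.5, -0.0682, -0.0, -0.0]
[0.9, 33.5, 13.8, -0.0682, -0.0, -0.0]
```

Emit:
step_arm:
  rows:
    - [1,29,-21,-0.068,0,0]
    - [1,31,-19,-0.068,0,0]
    - [1,32,-17,-0.068,0,0]
    - [1,33,-15,-0.068,0,0]
    - [1,34,-13,-0.068,0,0]
    - [1,35,-10,-0.068,0,0]
    - [1,35,-8,-0.068,0,0]
    - [1,36,-6,-0.068,0,0]
  grip: 45

```text
t: 1.1
eef_pos: [408.0, -301.3, 228.8]
tcp_rot: [2.653, 1.566, 2.085]
ft_force: [0.5, -0.6, 0.1]
opening: 0.472
```

Emit:
step_arm:
  rows:
    - [1,36,-3,-0.068,0,0]
    - [1,36,-1,-0.068,0,0]
    - [1,36,2,-0.068,0,0]
    - [1,36,4,-0.068,0,0]
    - [1,36,7,-0.068,0,0]
    - [1,35,9,-0.068,0,0]
    - [1,34,11,-0.068,0,0]
    - [1,33,14,-0.068,0,0]

```text
t: 2.1
eef_pos: [542.5, -34.7, 220.0]
tcp_rot: [2.324, 1.563, 2.319]
ft_force: [0.3, 0.3, 0.1]
opening: 0.468
```

Run:
```python
from h import *
print(delta([544,-52.5,225],target(np.radians(-1.9))))
s,p,R=pose(); print(p,s['ft_force'],s['joints'],s['opening'],s['qvel'])
im=env.read_camera("wrist"); cv2.imwrite("pics/w1.png",cv2.cvtColor(im,cv2.COLOR_RGB2BGR)); np.savez("w1",p=p,R=R)
```

```text
(array([ -5.1, -17.8,   1.6]), array([ 0.0279, -0.0055, -0.0057]))
[542.47696722 -34.70084909 220.01649519] [0.329575   0.34209714 0.13408519] [-0.18754928  0.39985703  1.77953412  0.0056698   0.96854513 -0.18547344] 0.4682738747228914 [ 0.53553045  0.16092301 -0.24763654  0.00361542  0.08586309 -0.02829965]
```

View pics/w1.png

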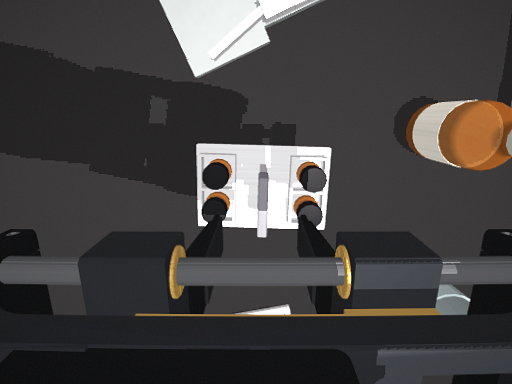

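The wrist view, taken while still moving slightly, shows the loaded tray between (196,145) and (328,230). The grip bar is at column 263 between the fingers, with four caps upright. I'll settle and measure again.

Emit:
step_arm:
  rows:
    - [-5,-18,2,0.028,-0.005,-0.006]
    - [0,0,0,0,0,0]
    - [0,0,0,0,0,0]

```text
t: 2.52
eef_pos: [545.6, -50.9, 224.5]
tcp_rot: [2.679, 1.57, 2.649]
ft_force: [-0.2, 0.2, 0.2]
opening: 0.473
```

Run:
```python
from h import *
print(delta([544,-52.5,225],target(np.radians(-1.9))))
s,p,R=pose(); print(p,abs(s['qvel']).max())
im=env.read_camera("wrist"); cv2.imwrite("pics/w2.png",cv2.cvtColor(im,cv2.COLOR_RGB2BGR)); np.savez("w2",p=p,R=R)
c=im[120:260,170:350]; cv2.imwrite("pics/w2z.png",cv2.resize(c[:,:,::-1],None,fx=4,fy=4,interpolation=cv2.INTER_CUBIC))
```

```text
(array([-0.5, -1.6, -1.6]), array([ 0.0029, -0.0007, -0.0003]))
[545.60118837 -50.92168079 224.48798242] 0.013958591398117448
```

View pics/w2z.png

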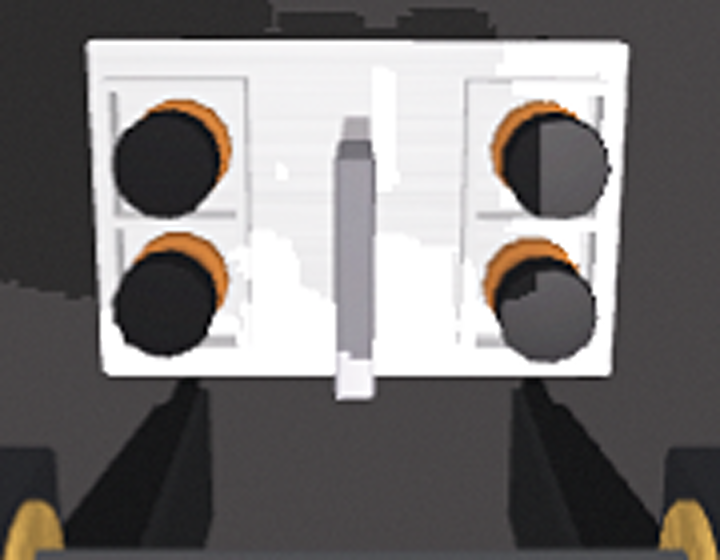

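The zoomed wrist view has plate corners at zoom pixels (87,40), (630,40), (610,377) and (105,377). The bar top spans columns 334 to 375 and rows 157 to 398.

Run:
```python
from h import *
cal=env.get_calibration("wrist"); f=np.load("w2.npz"); T=np.eye(4);T[:3,:3]=f['R'];T[:3,3]=f['p'];T=T@cal['hand_eye']
o=lambda P:(np.float64(P)+.5)/4-.5+[170,120]
A=onplane(cal,T,o([(87,40),(630,40),(610,377),(105,377)]),8); print(A.round(1),A.mean(0))
print([float(np.linalg.norm(A[i]-A[i-1]).round(1)) for i in range(4)], np.degrees(np.arctan2(*(A[1]-A[0])[[1,0]])),np.degrees(np.arctan2(*(A[2]-A[3])[[1,0]])))
B=onplane(cal,T,o([(334,157),(375,157),(375,398),(335,398)]),90); print(B.round(1),B.mean(0))
print(np.degrees(np.arctan2(*(B[1]-B[2])[[1,0]])),np.degrees(np.arctan2(*(B[0]-B[3])[[1,0]])))
# cross-check the dock home & top-view bar
```

```text
[[ 466.3    2.3    8. ]
 [ 625.8   -2.4    8. ]
 [ 622.2 -106.7    8. ]
 [ 463.  -102.1    8. ]] [544.30948724 -52.21152389   8.        ]
[104.5, 159.6, 104.4, 159.3] -1.6888169625002198 -1.6401162601944559
[[540.1 -22.1  90. ]
 [549.6 -22.3  90. ]
 [548.  -81.6  90. ]
 [538.3 -81.4  90. ]] [544.00926703 -51.85481713  90.        ]
88.4745031790438 88.22214985808688
```

The wrist and top views agree: tray centre (544.1, -52.1), yaw -1.7°. I'll descend onto the bar.

Run:
```python
from h import *
print(delta([544.1,-52.1,80],target(np.radians(-1.7))))
```

```text
(array([144.6,  -1.2,  -1.4]), array([-0.0006, -0.0006, -0.0003]))
```

Emit:
step_arm:
  rows:
    - [0,-1,-1.5,0,0,0]
    - [40,0,0,0,0,0]
    - [40,0,0,0,0,0]
    - [30,0,0,0,0,0]
    - [15,0,0,0,0,0]
    - [5,0,0,0,0,0]
    - [0,0,0,0,0,0]

```text
t: 3.45
eef_pos: [544.4, -53.5, 93.0]
tcp_rot: [-0.131, 1.567, -0.164]
ft_force: [0.3, 0.0, 0.6]
opening: 0.471
```

Run:
```python
from h import *
print(delta([544.1,-52.1,80],target(np.radians(-1.7))))
```

```text
(array([13. ,  1.4, -0.4]), array([-0.0028,  0.0035,  0.0005]))
```

Emit:
step_arm:
  rows:
    - [13,1.4,-0.4,-0.003,0.0035,0]
    - [2,0,0,0,0,0]
    - [0,0,0,0,0,0]

```text
t: 3.82
eef_pos: [544.8, -52.1, 78.7]
tcp_rot: [-0.373, 1.568, -0.402]
ft_force: [0.3, -0.6, 0.2]
opening: 0.476
```

Run:
```python
from h import *
print(delta([544.1,-52.1,80],target(np.radians(-1.7))))
```

```text
(array([-1.3, -0.1, -0.7]), array([0.0006, 0.0025, 0.001 ]))
```

Emit:
step_arm:
  rows:
    - [-1,0,-0.7,0,0.002,0.001]
    - [0,0,0,0,0,0]

```text
t: 4.08
eef_pos: [544.2, -52.0, 80.1]
tcp_rot: [-0.01, 1.57, -0.039]
ft_force: [0.7, -0.2, 0.9]
opening: 0.474
```

Emit:
step_arm:
  rows:
    - [0,0,0,0,0,0]
    - [0,0,0,0,0,0]
    - [0,0,0,0,0,0]
    - [0,0,0,0,0,0]
    - [0,0,0,0,0,0]
    - [0,0,0,0,0,0]
  grip: 0

```text
t: 4.82
eef_pos: [544.3, -52.1, 80.4]
tcp_rot: [0.01, 1.57, -0.02]
ft_force: [0.1, -0.3, -0.5]
opening: 0.102
```

Run:
```python
from h import *
print(delta([544.1,-52.1,80],target(np.radians(-1.7)))); s=env.state(); print(s['ft_force'],s['opening']*95.1)
```

```text
(array([ 0.4, -0. , -0.2]), array([ 0.0004,  0.0011, -0.    ]))
[ 0.0892552  -0.34699117 -0.45175505] 9.654615461759482
```

The opening of 9.7 mm matches the 10 mm bar. I'll lift gently.

Emit:
step_arm:
  rows:
    - [-4,0,0,0,0,0]
    - [-8,0,0,0,0,0]
    - [-12,0,0,0,0,0]
    - [-14,0,0,0,0,0]
    - [-10,0,0,0,0,0]
    - [-6,0,0,0,0,0]
    - [-2,0,0,0,0,0]
    - [0,0,0,0,0,0]

```text
t: 5.82
eef_pos: [543.6, -51.9, 140.2]
tcp_rot: [1.223, 1.571, 1.194]
ft_force: [-0.6, -0.4, -5.3]
opening: 0.105
```

Run:
```python
from h import *
s,p,R=pose(); print(p,s['ft_force'],s['moment'],s['opening']*95.1)
print(delta([544.1,-52.1,130],target(np.radians(-1.7))))
im=env.read_camera("wrist"); cv2.imwrite("pics/w3.png",cv2.cvtColor(im,cv2.COLOR_RGB2BGR)); np.savez("w3",p=p,R=R)
im=env.read_camera("scene"); c=im[120:260,170:370]; cv2.imwrite("pics/s3.png",cv2.resize(c[:,:,::-1],None,fx=4,fy=4,interpolation=cv2.INTER_CUBIC))
```

```text
[543.5653665  -51.93892172 140.16311619] [-0.63437489 -0.36852841 -5.29869869] [ 0.02887555 -0.14801669  0.02925416] 9.971837215507119
(array([10.2, -0.1,  0.5]), array([ 0.0006,  0.0001, -0.0001]))
```

View pics/w3.png

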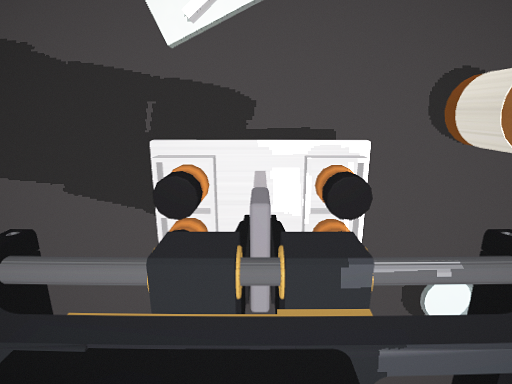

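View pics/s3.png

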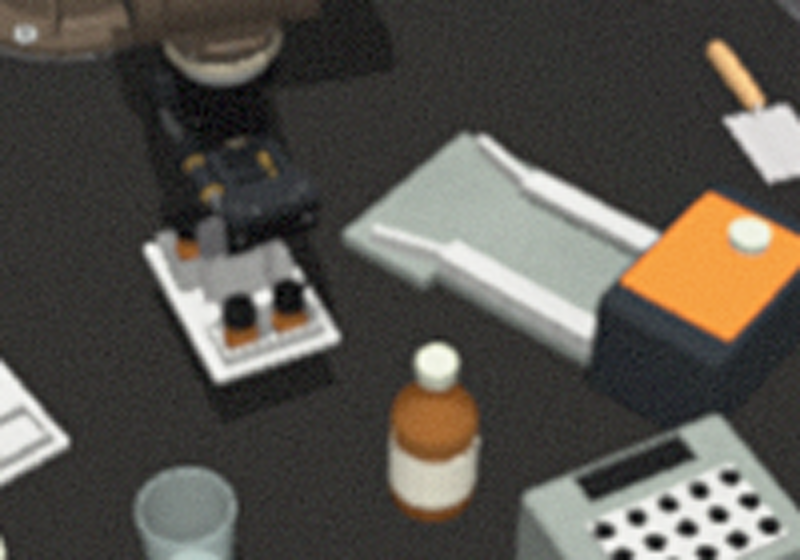

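The tray hangs level (5.3 N) with its jars upright, and the dock ledge is at the top left of the wrist view. Next is the carry to a hover in front of the mouth.

```bash
cat >> h.py <<'E'
YAW=np.radians(23.8); EX=np.array([np.cos(YAW),np.sin(YAW),0]); EY=np.array([-EX[1],EX[0],0]); HOME=np.array([588.5,221.1,12.])
def dk(x,y,z): return HOME*[1,1,0]+EX*x+EY*y+[0,0,z]   # world z
def plan2(pt,Rt,wt):
    wt=np.array(wt,float); wt/=wt.sum()
    s,p,R=pose(); w=Ro.from_matrix(R.T@Rt).as_rotvec(); d=(np.array(pt)-p); a=0
    for f in wt:
        Ri=R@Ro.from_rotvec(w*a).as_matrix(); a+=f
        print(list(map(float,(np.r_[(Ri.T@d*f).round(1),(w*f).round(4)]))))
E
python3 - <<'E'
from h import *
print(dk(-185,0,140))
plan2(dk(-185,0,140),target(YAW),[1,2,3,4,4,4,4,4,4,4,4,3,2,1])
E
```

```text
[419.23246145 146.44412017 140.        ]
[-0.0, 4.4, -3.0, -0.0101, -0.0, -0.0]
[-0.0, 8.9, -5.8, -0.0202, -0.0, -0.0]
[-0.0, 13.5, -8.5, -0.0303, -0.0, -0.0]
[-0.0, 18.4, -10.7, -0.0404, -0.0, -0.0]
[-0.0, 18.8, -10.0, -0.0404, -0.0, -0.0]
[-0.0, 19.2, -9.2, -0.0404, -0.0, -0.0]
[-0.0, 19.5, -8.4, -0.0404, -0.0, -0.0]
[-0.0, 19.9, -7.6, -0.0404, -0.0, -0.0]
[-0.0, 20.2, -6.8, -0.0404, -0.0, -0.0]
[-0.0, 20.4, -6.0, -0.0404, -0.0, -0.0]
[-0.0, 20.6, -5.2, -0.0404, -0.0, -0.0]
[-0.0, 15.6, -3.2, -0.0303, -0.0, -0.0]
[-0.0, 10.5, -1.8, -0.0202, -0.0, -0.0]
[-0.0, 5.3, -0.8, -0.0101, -0.0, -0.0]
```

Emit:
step_arm:
  rows:
    - [0,4,-3,-0.01,0,0]
    - [0,9,-6,-0.02,0,0]
    - [0,13,-8,-0.03,0,0]
    - [0,18,-11,-0.04,0,0]
    - [0,19,-10,-0.04,0,0]
    - [0,19,-9,-0.04,0,0]
    - [0,19,-8,-0.04,0,0]
    - [0,20,-8,-0.04,0,0]

```text
t: 6.92
eef_pos: [463.4, 71.4, 139.6]
tcp_rot: [2.411, 1.569, 2.66]
ft_force: [-0.4, 0.0, -5.2]
opening: 0.107
```

Emit:
step_arm:
  rows:
    - [0,20,-7,-0.04,0,0]
    - [0,20,-6,-0.04,0,0]
    - [0,20,-5,-0.04,0,0]
    - [0,16,-3,-0.03,0,0]
    - [0,10,-2,-0.02,0,0]
    - [0,5,-1,-0.01,0,0]
    - [0,0,0,0,0,0]

```text
t: 7.8
eef_pos: [405.9, 157.0, 140.6]
tcp_rot: [1.158, 1.57, 1.605]
ft_force: [-0.8, -0.7, -4.5]
opening: 0.103
```

Run:
```python
from h import *
s,p,R=pose(); print(p,s['ft_force'],s['opening']*95.1)
print(delta(dk(-185,0,140),target(YAW)))
```

```text
[405.85351174 157.01783996 140.62614842] [-0.84374386 -0.6716059  -4.50008584] 9.785603715846323
(array([  0.6, -15.3,   7.5]), array([ 0.0323,  0.0005, -0.0011]))
```

Emit:
step_arm:
  rows:
    - [0,-4,2,0.008,0,0]
    - [0,-5,3,0.012,0,0]
    - [0,-4,2,0.008,0,0]
    - [0,-2,1,0.004,0,0]
    - [0,0,0,0,0,0]
    - [0,0,0,0,0,0]

```text
t: 8.55
eef_pos: [421.4, 144.8, 140.4]
tcp_rot: [1.047, 1.57, 1.457]
ft_force: [-0.5, 0.1, -4.9]
opening: 0.107
```

Run:
```python
from h import *
s,p,R=pose(); print(p,abs(s['qvel']).max())
print(delta(dk(-185,0,140),target(YAW)))
im=env.read_camera("wrist"); cv2.imwrite("pics/w4.png",cv2.cvtColor(im,cv2.COLOR_RGB2BGR)); np.savez("w4",p=p,R=R)
im=env.read_camera("top"); cv2.imwrite("pics/t4.png",cv2.cvtColor(im,cv2.COLOR_RGB2BGR))
```

```text
[421.42559624 144.81985733 140.4090191 ] 0.0025906945103320155
(array([ 0.4,  2.4, -1.4]), array([-0.0049,  0.0005, -0.0009]))
```

View pics/w4.png

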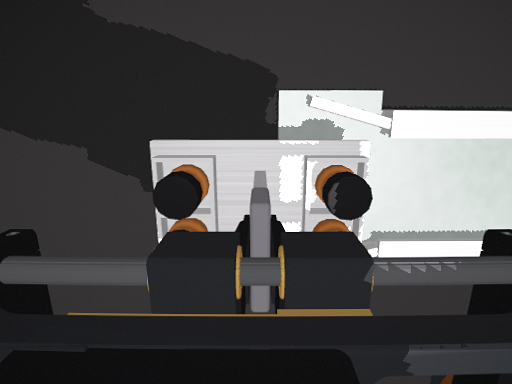

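View pics/t4.png

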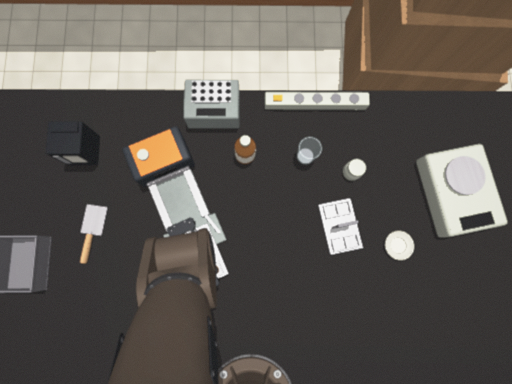

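The wrist view shows both lips to the right of the tray: the +y lip from about (390,110) to (510,138), and the -y lip's inner edge near row 240 starting at column 378. I'll zoom in there.

Run:
```python
import cv2
im=cv2.imread("pics/w4.png"); c=im[80:270,340:512]; cv2.imwrite("pics/w4z.png",cv2.resize(c,None,fx=3,fy=3,interpolation=cv2.INTER_CUBIC))
```

```text
(no output)
```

View pics/w4z.png

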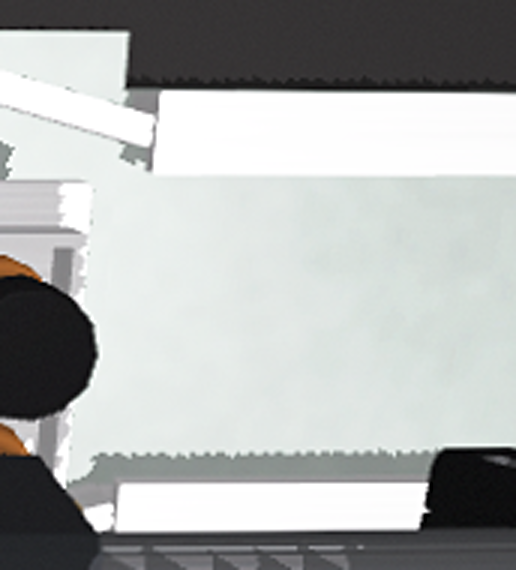

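Run:
```python
from h import *
cal=env.get_calibration("wrist"); f=np.load("w4.npz"); T=np.eye(4);T[:3,:3]=f['R'];T[:3,3]=f['p'];T=T@cal['hand_eye']
o=lambda P:(np.float64(P)+.5)/3-.5+[340,80]
def loc(W): d=W-HOME; return np.c_[d@EX,d@EY,W[:,2]].round(1)
print("lips z31",loc(onplane(cal,T,o([(159,91),(515,91),(153,172),(515,176),(117,483),(425,481)]),31)).tolist())
print("z25",loc(onplane(cal,T,o([(117,483),(425,481)]),25)).tolist())
print("ledge corner z12",loc(onplane(cal,T,o([(129,32)]),12)).tolist())
# tray: far edge top corners in full pic at z=p-80.4+8 
z=f['p'][2]-80.4+8
A=onplane(cal,T,[(151.5,140.5),(370,140.5)],z); print("tray edge",loc(A).tolist(), np.linalg.norm(A[0]-A[1]))
print("tcp",loc(f['p'][None]))
```

```text
lips z31 [[-74.4, 70.1, 31.0], [25.7, 70.7, 31.0], [-73.9, 48.3, 31.0], [30.3, 47.4, 31.0], [-75.1, -45.2, 31.0], [20.8, -45.4, 31.0]]
z25 [[-72.6, -47.8, 25.0], [25.6, -48.1, 25.0]]
ledge corner z12 [[-76.6, 86.8, 12.0]]
tray edge [[-260.6, 49.4, 68.0], [-104.4, 48.7, 68.0]] 156.21640127468117
tcp [[-183.6   -2.4  140.4]]
```

Run:
```python
from h import *
print(delta(dk(-178,0.7,96),target(YAW)))
```

```text
(array([44.4,  3. ,  5.6]), array([-0.0047,  0.0006, -0.0009]))
```

Emit:
step_arm:
  rows:
    - [0,1.5,3,-0.0025,0,-0.001]
    - [3,1.5,2.6,-0.0025,0.0005,0]
    - [8,0,0,0,0,0]
    - [10,0,0,0,0,0]
    - [10,0,0,0,0,0]
    - [6,0,0,0,0,0]
    - [2,0,0,0,0,0]
    - [0,0,0,0,0,0]

```text
t: 9.65
eef_pos: [425.3, 150.4, 98.0]
tcp_rot: [3.04, 1.57, -2.826]
ft_force: [-0.2, -0.2, -6.5]
opening: 0.101
```

Run:
```python
from h import *
print(delta(dk(-178,0.7,96),target(YAW)),env.state()['ft_force'])
```

```text
(array([ 2. , -0.5, -0.1]), array([ 0.0011, -0.0012, -0.0001])) [-0.24716016 -0.15218258 -6.46916624]
```

Emit:
step_arm:
  rows:
    - [2,0,0,0,-0.001,0]
    - [2,0,0,0,0,0]
    - [0.8,0,0,0,0,0]
    - [0,0,0,0,0,0]

```text
t: 10.15
eef_pos: [425.6, 150.5, 93.5]
tcp_rot: [-0.137, 1.57, 0.279]
ft_force: [-0.3, 0.1, -5.1]
opening: 0.104
```

Run:
```python
from h import *
s=env.state(); print(delta(dk(-178,0.7,93),target(YAW)),s['ft_force'],s['moment'])
```

```text
(array([ 0.5, -0.4, -0.4]), array([0.0011, 0.0012, 0.0002])) [-0.33090668  0.07527314 -5.06241701] [-0.03231688 -0.14141732 -0.01893477]
```

Emit:
step_arm:
  rows:
    - [0.5,-0.3,3,0.001,0.001,0]
    - [0.3,0,6,0,0,0]
    - [0,0,6,0,0,0]
    - [0,0,4,0,0,0]
    - [0,0,0,0,0,0]

```text
t: 10.78
eef_pos: [444.9, 158.5, 92.7]
tcp_rot: [-0.376, 1.57, 0.039]
ft_force: [-0.1, 0.6, -4.8]
opening: 0.104
```

Run:
```python
from h import *
s,p,R=pose(); print(delta(dk(-158,0.7,93),target(YAW)),s['ft_force'],s['moment'])
im=env.read_camera("wrist"); cv2.imwrite("pics/w5.png",cv2.cvtColor(im,cv2.COLOR_RGB2BGR)); np.savez("w5",p=p,R=R)
c=im[80:270,300:512]; cv2.imwrite("pics/w5z.png",cv2.resize(c[:,:,::-1],None,fx=3,fy=3,interpolation=cv2.INTER_CUBIC))
```

```text
(array([-0.3, -0. , -1.3]), array([0.0001, 0.0008, 0.0003])) [-0.10499228  0.62197947 -4.84245966] [-0.04328842 -0.10337018 -0.02252931]
```

View pics/w5z.png

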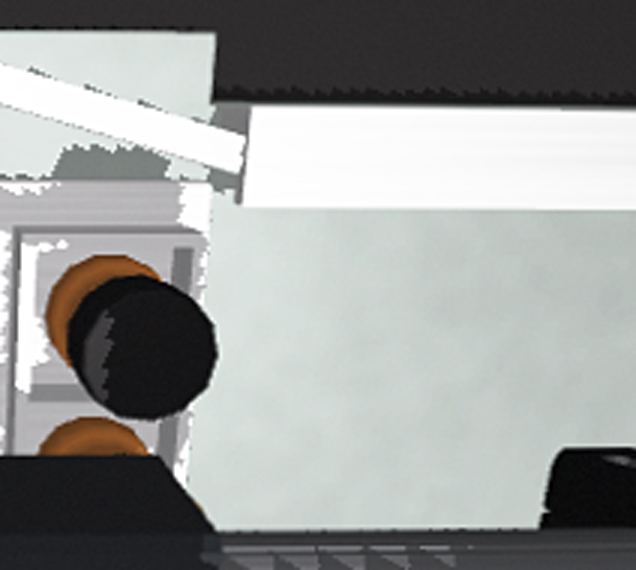

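Run:
```python
from h import *
cal=env.get_calibration("wrist"); f=np.load("w5.npz"); T=np.eye(4);T[:3,:3]=f['R'];T[:3,3]=f['p'];T=T@cal['hand_eye']
o=lambda P:(np.float64(P)+.5)/3-.5+[300,80]
def loc(W): d=W-HOME; return np.c_[d@EX,d@EY,W[:,2]].round(1)
print("lip",loc(onplane(cal,T,o([(252,104),(630,108),(243,205),(630,209)]),31)).tolist())
print("tray",loc(onplane(cal,T,o([(100,181),(210,181)]),20.3)).tolist(), loc(f['p'][None]))
```

```text
lip [[-73.8, 70.5, 31.0], [12.8, 70.4, 31.0], [-73.7, 48.0, 31.0], [17.4, 47.7, 31.0]]
tray [[-104.2, 52.4, 20.3], [-77.9, 52.5, 20.3]] [[-156.7    0.7   92.7]]
```

The tray's +y edge is 4.6 mm outside the lip edge, against 5.0 mm nominal, so it is centred within 0.4 mm. I'll slide it in.

Emit:
step_arm:
  rows:
    - [0,0.3,3,0,0.001,0]
    - [0,0,6,0,0,0]
    - [0,0,8,0,0,0]
    - [0,0,8,0,0,0]
    - [0,0,8,0,0,0]
    - [0,0,6,0,0,0]
    - [0,0,3,0,0,0]
    - [0,0,0,0,0,0]

```text
t: 11.82
eef_pos: [485.7, 176.9, 92.5]
tcp_rot: [-2.879, 1.57, -2.464]
ft_force: [0.8, -0.2, -5.1]
opening: 0.104
```

Run:
```python
from h import *
s,p,R=pose(); print(delta(dk(-100,1,92.6),target(YAW)),s['ft_force'],s['moment'])
```

```text
(array([-0.1, -0.1, 11.9]), array([ 0.0001, -0.0008,  0.0002])) [ 0.77604475 -0.24837123 -5.06252595] [-0.05687362 -0.10428147 -0.03753841]
```

Emit:
step_arm:
  rows:
    - [0,0,4,0,-0.001,0]
    - [0,0,8,0,0,0]
    - [0,0,10,0,0,0]
    - [0,0,10,0,0,0]
    - [0,0,10,0,0,0]
    - [0,0,10,0,0,0]
    - [0,0,6,0,0,0]
    - [0,0,2,0,0,0]

```text
t: 12.82
eef_pos: [544.2, 202.8, 92.4]
tcp_rot: [-2.955, 1.57, -2.539]
ft_force: [-2.7, -1.5, -0.9]
opening: 0.104
```

Run:
```python
from h import *
s,p,R=pose(); print(delta(dk(-40,1,92.6),target(YAW)),s['ft_force'],s['moment'])
im=env.read_camera("wrist"); cv2.imwrite("pics/w6.png",cv2.cvtColor(im,cv2.COLOR_RGB2BGR)); np.savez("w6",p=p,R=R)
```

```text
(array([-0.2, -0.1,  7.9]), array([ 0.0001, -0.0005,  0.0001])) [-2.74546076 -1.46617809 -0.88593788] [-0.18563008  0.26177436  0.01790147]
```

View pics/w6.png

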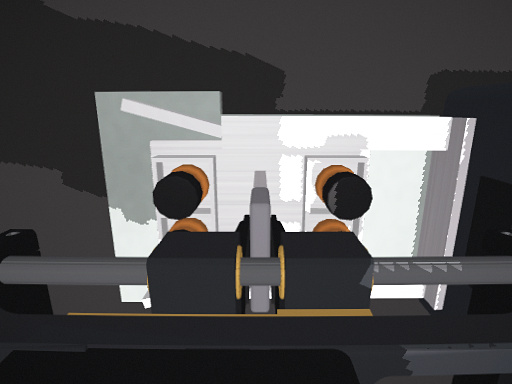

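The wrist view shows the tray half under the lips, between the rails, with the stop at columns 445–470 and the jars upright. The floor is now carrying the tray and friction is about 3 N. I'll keep sliding.

Emit:
step_arm:
  rows:
    - [-0.2,0,4,0,0,0]
    - [0,0,8,0,0,0]
    - [0,0,8,0,0,0]
    - [0,0,8,0,0,0]
    - [0,0,6,0,0,0]
    - [0,0,3,0,0,0]
    - [0,0,0,0,0,0]

```text
t: 13.75
eef_pos: [580.6, 218.9, 92.4]
tcp_rot: [-1.461, 1.571, -1.046]
ft_force: [0.2, -0.3, -4.6]
opening: 0.103
```

Run:
```python
from h import *
s,p,R=pose(); print(delta(dk(0,1,92.6),target(YAW)),s['ft_force'],s['moment'])
```

```text
(array([-0.2, -0.2,  8.1]), array([-0.    ,  0.    ,  0.0001])) [ 0.15707457 -0.27039952 -4.56633611] [ 0.10819702 -0.22928467 -0.04816549]
```

Now at x = -8 mm, still free. I'll approach the stop in small steps.

Emit:
step_arm:
  rows:
    - [0,0,3,0,0,0]
    - [0,0,2,0,0,0]
    - [0,0,2,0,0,0]
    - [0,0,1,0,0,0]

```text
t: 14.25
eef_pos: [587.9, 222.1, 92.5]
tcp_rot: [-3.067, 1.57, -2.651]
ft_force: [-0.9, -1.3, -3.4]
opening: 0.106
```

Run:
```python
from h import *
s,p,R=pose(); print(delta(dk(0,1,92.6),target(YAW)),s['ft_force'],s['moment'])
```

```text
(array([-0.1, -0.1,  0.1]), array([-0.0001, -0.0006,  0.    ])) [-0.8928055  -1.28909007 -3.36234082] [-0.05417906  0.00546215 -0.00660279]
```

Emit:
step_arm:
  rows:
    - [0,0,1,0,0,0]
    - [0,0,1,0,0,0]

```text
t: 14.5
eef_pos: [589.2, 222.7, 92.6]
tcp_rot: [3.067, 1.568, -2.801]
ft_force: [-8.2, -4.3, 3.1]
opening: 0.104
```

Emit:
step_arm:
  rows:
    - [0,0,1,0,0,0]
    - [0,0,1,0,0,0]

```text
t: 14.75
eef_pos: [589.4, 222.9, 92.9]
tcp_rot: [3.087, 1.564, -2.781]
ft_force: [-5.0, -2.9, 0.2]
opening: 0.109
```

Run:
```python
from h import *
s,p,R=pose(); print(delta(dk(0,1,92.6),target(YAW)),s['ft_force'],s['moment'])
```

```text
(array([ 0.3, -0.3, -1.6]), array([-0.0001, -0.0065, -0.0004])) [-4.9720008  -2.8915239   0.20065234] [-0.58134407  0.73390176 -0.07404194]
```

The horizontal force reached about 9 N with the motion blocked at x ≈ +1.5 mm, so this is the stop. I'll level the tool, press it down lightly and check in a picture.

Emit:
step_arm:
  rows:
    - [0.3,0,0,0,-0.0065,0]
    - [0.2,0,0,0,0,0]
    - [0,0,0,0,0,0]

```text
t: 15.12
eef_pos: [589.0, 222.7, 92.5]
tcp_rot: [2.548, 1.57, 2.963]
ft_force: [-2.7, -1.0, -2.8]
opening: 0.105
```

Run:
```python
from h import *
s,p,R=pose(); print(delta(dk(0,1,92.6),target(YAW)),s['ft_force'],s['moment'])
im=env.read_camera("wrist"); cv2.imwrite("pics/w7.png",cv2.cvtColor(im,cv2.COLOR_RGB2BGR)); np.savez("w7",p=p,R=R)
c=im[80:330,80:480]; cv2.imwrite("pics/w7z.png",cv2.resize(c[:,:,::-1],None,fx=2,fy=2,interpolation=cv2.INTER_CUBIC))
```

```text
(array([-0.1, -0.3, -1.1]), array([-0.0003, -0.0007, -0.0005])) [-2.68243961 -0.99991514 -2.82735812] [-0.21271666  0.1639223  -0.04930875]
```

View pics/w7z.png

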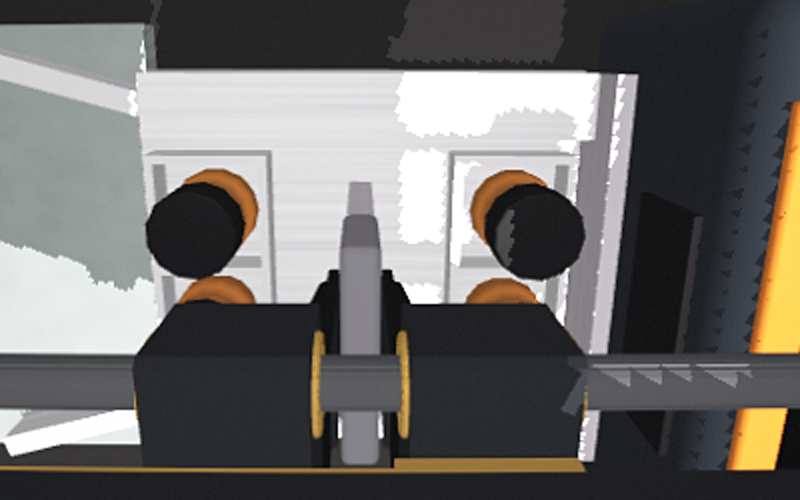

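The tray butts against the stop (zoom column ~585) and its rear edge is at the lips' mouth end. The jars are upright. I'll lower it a touch, release and retreat straight up.

Emit:
step_arm:
  rows:
    - [0.4,0,0,0,0,0]
    - [0.3,0,0,0,0,0]

```text
t: 15.42
eef_pos: [589.0, 222.7, 92.4]
tcp_rot: [2.551, 1.57, 2.966]
ft_force: [-3.9, -2.4, 2.2]
opening: 0.1
```

Emit:
step_arm:
  rows:
    - [0,0,0,0,0,0]
    - [0,0,0,0,0,0]
    - [0,0,0,0,0,0]
    - [0,0,0,0,0,0]
    - [0,0,0,0,0,0]
  grip: 40

```text
t: 16.05
eef_pos: [590.8, 223.3, 93.1]
tcp_rot: [-0.058, 1.567, 0.357]
ft_force: [-0.4, 0.3, -0.7]
opening: 0.42
```

Run:
```python
from h import *
s,p,R=pose(); print(delta(dk(0,1,92.6),target(YAW)),s['ft_force'],s['moment'],s['opening']*95.1)
```

```text
(array([ 0.5, -0.1, -3. ]), array([-0.0001,  0.0041,  0.0002])) [-0.41977501  0.27481816 -0.6856337 ] [-0.02056586 -0.13094492  0.0006303 ] 39.948903562117984
```

Emit:
step_arm:
  rows:
    - [0,0,-1.5,0,0.004,0]
    - [-10,0,0,0,0,0]
    - [-25,0,0,0,0,0]
    - [-35,0,0,0,0,0]
    - [-30,0,0,0,0,0]
    - [-15,0,0,0,0,0]
    - [0,0,0,0,0,0]

```text
t: 16.92
eef_pos: [589.2, 222.6, 213.8]
tcp_rot: [-0.645, 1.57, -0.229]
ft_force: [-0.8, 0.7, -1.0]
opening: 0.422
```

Run:
```python
from h import *
s,p,R=pose(); print(p,s['ft_force'],abs(s['qvel']).max())
im=env.read_camera("wrist"); np.savez("w8",p=p,R=R); cv2.imwrite("pics/w8.png",im[:,:,::-1])
c=im[80:330,80:480]; cv2.imwrite("pics/w8z.png",cv2.resize(c[:,:,::-1],None,fx=2,fy=2,interpolation=cv2.INTER_CUBIC))
im=env.read_camera("scene"); cv2.imwrite("pics/s8.png",im[:,:,::-1])
```

```text
[589.17394975 222.57606269 213.80090293] [-0.76703903  0.666857   -1.00619216] 0.015583568573890783
```

View pics/w8z.png

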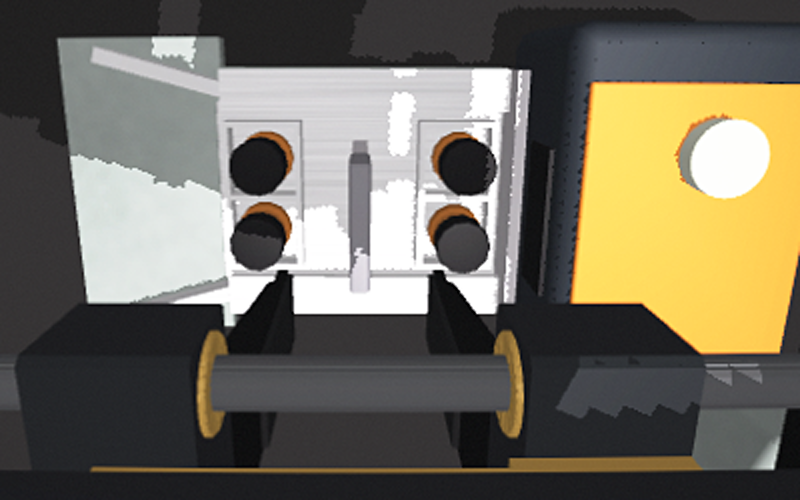

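View pics/s8.png

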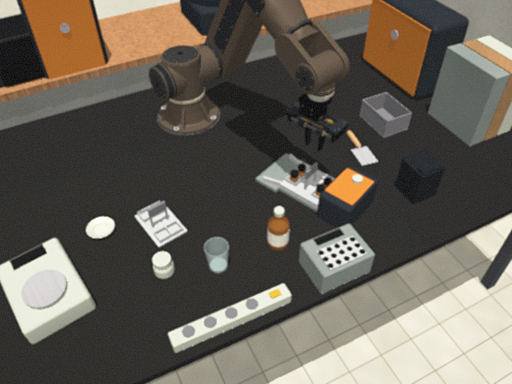

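The wrist view shows the tray home, with four jars upright in their pockets and the bar released at zoom (360,225). Bystanders look unmoved in the scene view. Numeric check on the bar, the stop edge and the bystanders:

Run:
```python
from h import *
cal=env.get_calibration("wrist"); f=np.load("w8.npz"); T=np.eye(4);T[:3,:3]=f['R'];T[:3,3]=f['p'];T=T@cal['hand_eye']
o=lambda P:(np.float64(P)+.5)/2-.5+[80,80]
def loc(W): d=W-HOME; return np.c_[d@EX,d@EY,W[:,2]].round(1)
B=loc(onplane(cal,T,o([(349,163),(371,163),(369.5,291),(350.5,291)]),102)); print("bar",B.tolist(),B.mean(0))
print("stop top near/far edge z46",loc(onplane(cal,T,o([(517,75),(530,75)]),46)).tolist())
print("lip mouth end z31",loc(onplane(cal,T,o([(219,90),(228,315)]),31)).tolist())
a=cv2.imread("pics/scene0.png").astype(int);b=cv2.imread("pics/s8.png").astype(int)
d=cv2.absdiff(a.astype(np.uint8),b.astype(np.uint8)).max(2)
for n,(u,v,r) in dict(empty=(160,222,28),dish=(100,227,18),pot=(163,264,16),beaker=(216,253,20),bottle=(279,229,22),spat=(362,148,20)).items(): print(n,(d[v-r:v+r,u-r:u+r]>40).mean().round(3))
```

```text
bar [[-3.3, 31.1, 102.0], [6.1, 31.1, 102.0], [5.7, -27.2, 102.0], [-2.8, -27.2, 102.0]] [  1.425   1.95  102.   ]
stop top near/far edge z46 [[80.4, 67.0, 46.0], [87.0, 67.0, 46.0]]
lip mouth end z31 [[-73.6, 58.8, 31.0], [-75.8, -69.8, 31.0]]
empty 0.0
dish 0.0
pot 0.0
beaker 0.0
bottle 0.0
spat 0.0
```

Run:
```python
from cell import env
print(env.job_done()); print(env.state()['t'])
```

```text
the job is handed in; nothing more can be done
None
the job is handed in; nothing more can be done
```

The loaded tray is in the dock, fully home against the back stop and released. I handed the job in at about 17 s of the 45 s allowed. I gripped the tray by its bar, lowered it onto the loading ledge and slid it under both lips. I let go once the force showed it had met the stop.

**Last checks:**
- **Position:** the bar centre lies 79 mm before the stop's face (80 mm nominal) and about 1–2 mm off the dock's centre line. That is within what the camera calibration can tell.
- **Contact with the stop:** the push was blocked at about 9 N.
- **Jars:** all four stand upright in their pockets in the last wrist picture.
- **Empty tray and bystanders:** the scene images from before and after show no pixel change around any of them.
- **Gripper:** it is clear of everything, about 120 mm above the grasp height.

**Disagreements:** the lip edges put the dock's centre line anywhere from 0 to 1.3 mm from my first estimate, depending on which edge of the lip was seen, so I aimed between the two. On contact with the stop the tool tilted by about 6 mrad, which I levelled before letting go. No check failed.

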